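# Close a split transmitter housing over its battery and hold it shut for the screws

## Task

Fit the battery pack into the bay of the lower housing half that is clamped in the nest, with its red end towards the cable gland, and let go of it. Then set the cover on the two dowels, the same way round as they stand, and press it fully home against the contact springs until the two halves meet all round. Finish while still holding it pressed shut, so that the screws can go in, and leave the screwdriver, the spool and the loupe where they lie.

Things in the scene. Friction and masses are not known exactly. Their poses are not given: they have to be found in the camera images.
- housing: fixed: aluminium nest plate (104 x 150 x 10 mm) with the dark grey lower housing half (76 wide x 114 long) clamped on it. Origin on the bench under its centre; y along the length towards the black cable gland on the end face, x across, z up. Its flat top face (parting face, red dot at the gland end) is 36 mm above the bench; clamp blocks beside it reach 26 mm
- bay (a point): centre of the mouth of the battery bay, on the parting face (axes as the housing's). The open bay is 42 wide (x) x 71 long (y) mm; its floor is a sprung black contact carrier, whose top is 12 mm below the parting face when nothing presses on it
- bay_red_end (a point): point on the parting face, 32 mm from the centre of the bay towards the gland: the red end of the pack belongs under and over it
- dowel_a (a point): tip of the steel dowel at the gland end: 14 mm to +x and 47 mm to +y of the housing's centre. 8 mm thick, stands 12 mm above the parting face, its upper 6 mm tapered to 3 mm
- dowel_b (a point): tip of the like dowel at the other end: on the centre line, 47 mm to -y. Because of the 14 mm offset the cover fits only one way round
- carrier (a joint): how far the sprung contact carrier is pressed down, m: 0 with the bay empty or with the pack lying free on it, 0.004 when the cover is fully home. It starts to give at 4 N and takes 10 N at 0.004
- pack: loose battery pack, 36 (x) x 64 (y) x 34 (z) mm, about 110 g, dark blue with one red end cap. Origin at the centre of its underside, y towards the red end, z up. It drops into the bay with 3 mm of play each side and then stands 22 mm proud of the parting face, where it can still be gripped across its 36 mm
- pack_red_end (a point): middle of the end face of the red cap, 32 mm from the pack's centre
- cover: loose light grey cover lying on its open side, about 120 g. Origin at the centre of its underside, y towards the end with the orange lamp, z up. Flange 76 (x) x 114 (y) x 6 mm with a hollow hump 50 (x) x 80 (y) mm, flat top 22 mm above the underside. Grip the hump across its 50 mm; the flange sticks out 13 mm each side of it, so fingertips there can push down
- hole_a (a point): centre, at the underside, of the 10 mm through hole in the cover's flange for dowel_a: 14 mm to +x and 47 mm to +y of the cover's centre (the lamp's end)
- hole_b (a point): centre, at the underside, of the 10 mm through hole for dowel_b: on the centre line, 47 mm to -y
- screwdriver: loose black screwdriver, 185 mm long, lying on the bench; leave it alone. Origin at the middle
- spool: loose white spool of wire standing on its flange, 60 mm across, 41 mm high; leave it alone. Origin at the centre of its underside
- loupe: loose black eye loupe, 34 mm across and high, standing; leave it alone. Origin at the centre of its underside
- cover_top (a point): middle of the hump's flat top, 22 mm above the cover's underside. The hollow below is 44 x 74 mm, 18 mm deep. Put over the pack, the cover rests on it with its flange 4 mm above the parting face; about 8 N more brings it down to meet the face
- test_fixture: fixed brown clamshell tester with a white lid standing open, right of and in front of the nest; part of the room. Origin on the bench under its centre; about 230 x 240 mm, the raised lid reaches up to 0.3 m above the bench: go over or round it
Mind the look-alikes: they are no part of the job. Leave any yellow look-alike of the pack alone.

How it is judged:
On the way, in this order (a step that is already met when the one before it is completed fails the run):
1. the battery pack lies in the bay on the contact carrier, its red end towards the gland, and has been let go (horizontal distance between pack and bay below 0.006 m and horizontal distance between pack_red_end and bay_red_end below 0.008 m and z of pack in the frame of housing below 0.0265 m and angle between pack's own z axis and vertical below 0.08 rad and contact force between the fingers and pack below 0.3 N), for 0.2 s.
2. the cover is on both dowels (horizontal distance between hole_a and dowel_a below 0.004 m and horizontal distance between hole_b and dowel_b below 0.004 m and z of cover in the frame of housing below 0.044 m), for 0.1 s.
At the end, for the whole second after the job is handed in: Each cover hole within 3 mm of its dowel axis; the cover level, within 1.5 mm of the parting face at both ends; the pack under it, red end within 8 mm of its place, carrier down more than 2.5 mm; cover at rest with the robot still pushing on it (over 3 N) (horizontal distance between hole_a and dowel_a below 0.003 m and horizontal distance between hole_b and dowel_b below 0.003 m and z of each of hole_a, hole_b in the frame of housing below 0.0375 m and angle between cover's own z axis and vertical below 0.03 rad and value of joint carrier above 0.0025 m and horizontal distance between pack_red_end and bay_red_end below 0.008 m and linear speed of cover below 0.02 m/s and contact force between any of the fingers, the arm and cover above 3 N); the arm keeps its last pose, push and grip.
It fails at once if the screwdriver, the spool or the loupe is pushed more than 30 mm from its place (distance of any of screwdriver, spool, loupe from where it was at the start of the episode above 0.03 m).
It also fails if it takes over 64 s, if anything falls off the work surface, if the arm or the gripper's body presses on something with over 40 N, if the wrist force passes 120 N, or if a joint passes its speed limit or range.

## Robot

A 6-joint arm with a two-finger parallel gripper is mounted at the origin on a cart in front of the work surface, level with it; the furniture and walls round the work are solid. World frame = base frame: x ahead of the robot, y to its left, z up, the work surface at z = 0. Lengths are in m, angles in rad, forces in N, time in s.
With the tool pointing down it reaches from about 0.3 to 0.75 m from the base axis. Payload 8.5 kg.
Tool frame: the origin (TCP) lies midway between the tips of the shut fingers; the grasp point (between the pads) lies arm.pinch_z behind it (arm.pinch_z is the distance from the TCP to the grasp point, in m); z points along the fingers, y is the line along which they close (so a half turn about z gives the same grasp; the last joint's range is limited). The gripper opens to 85 mm and grips with 20 to 120 N. Pads are 22 mm wide; open, the fingers measure 114 mm over their backs; the gripper's body (76 mm by 85 mm) begins 54 mm behind the grasp point. The pads swing forward as they close: fully open they stand 13 mm farther back than shut.
Start: joints at [-1.51, 0.381, 1.297, -0, 1.464, -0.215], TCP at [0.15, -0.529, 0.231] pointing down, gripper open.
Joint ranges: [-3.11, 3.11], [-0.89, 2.33], [0.22, 2.48], [-1.42, 4.56], [0.17, 2.85], [-2.88, 2.88]. Speed limits (rad/s): [2.39, 2.39, 3.14, 3.14, 3.14, 3.14].

## Interface

Orientations are given as a rotation vector (axis times angle).
In Python, from plant import arm gives the robot as it stands.
- The arm moves only by the tool send_rows, never from a script. Its argument "motion" is a list that holds one entry, the list of rows, each a list of 7 numbers: the shift along the tool's x, y, z in m, then the turn, a rotation vector about the tool's x, y, z in degrees, then the finger opening in m, from 0 to 0.0854. In form: [[[dx, dy, dz, wx, wy, wz, claw], ...]]. A call has 1 to 10 rows; each row is the pose to reach, as a shift and turn from the pose commanded when the call began, along the tool's axes at that moment; what a row does not reach only later rows make up. A row lasts 1/10 s, in which the tool goes at most 50 mm and 8.59 degrees, less where a joint would pass 70% of its speed; a pose out of reach is approached as far as the arm can. A call with a gripper value outside its range is refused whole. The fingers move at their own pace and stop on an object; "grip_force" is the grip in N (left out, the last holds). Time passes only in rows, so rows that repeat a pose let the fingers close. It gives the time, the measured TCP pose, the force, the opening and the grip force at its end, in the units of the state.
- arm.read_state(): the state, without advancing time (a new reading comes with each control period).
- arm.grab_frame(name): name is "scene" or "top"; returns the picture (420x560x3 uint8, blue, green, red); there is no depth.
- arm.camera_info(name): a dict with "fx", "fy", "cx", "cy" (pixels), "extrinsics" (4x4, takes a point from camera to world coordinates). Camera axes: x right, y down, z forward; pixel columns grow to the right and rows downward; lengths in m; the calibration is good to about 2 mm. A picture is of the moment at which its call begins. camera_info takes no time and is no camera call.
- arm.hand_in(): hands the job in; it is judged then, once.
The state is a dict: "time_s": time; "joint_positions": joint angles; "joint_velocities": joint speeds; "joint_torque": joint torques, N m; "position": TCP position; "ee_rot": TCP orientation; "contact_force": force on the tool from outside, world axes, zero at the start; "wrist_torque": the same for the moment, N m; "grip_width": finger opening in m; "gripper_force": force on a finger pad.
Only numpy, scipy, OpenCV 4.12 (cv2) and the standard library are available. Lean on these libraries where they do the work, as an engineer would, in place of code of your own. Each camera call takes 0.05 s, during which the arm holds its last target. There are 200 camera calls.

## Working session

There is one attempt and no reset: what is moved stays moved. The work goes in short steps, Python scripts to look and compute and a tool call to move; the robot and the scene stay as the last step left them, time stands still between calls to the robot, and variables do not carry over. Pictures are saved under pics/ and viewed, at most 10 in all, crops included, and the job is handed in when it is done.

Besides the shell and the picture viewer there is one more tool, called after "Request:" in YAML: its name, and indented under it one key for each argument. send_rows: Moves the arm, as the interface text tells. Its arguments: {"type":"object","properties":{"motion":{"type":"array"},"grip_force":{"type":"number"}},"required":["motion"]}

```bash
mkdir -p pics; ls
cat > h.py <<'E'
import numpy as np, cv2
from scipy.spatial.transform import Rotation as R
from plant import arm
def px2w(cam,u,v,z):
    c=arm.camera_info(cam);T=np.array(c["extrinsics"])
    d=T[:3,:3]@np.array([(u-c["cx"])/c["fx"],(v-c["cy"])/c["fy"],1]);o=T[:3,3]
    return o+d*(z-o[2])/d[2]
def w2px(cam,p):
    c=arm.camera_info(cam);T=np.array(c["extrinsics"])
    q=T[:3,:3].T@(np.array(p)-T[:3,3]);return q[0]/q[2]*c["fx"]+c["cx"],q[1]/q[2]*c["fy"]+c["cy"]
E
python3 - <<'E'
from h import *
for n in("top","scene"):
    f=arm.grab_frame(n);cv2.imwrite(f"pics/{n}0.png",f)
    print(n,arm.camera_info(n))
s=arm.read_state();print(s,arm.pinch_z)
E
```

```text
pics
top {'fx': 484.07824084450704, 'fy': 484.07824084450704, 'cx': 279.9779903875003, 'cy': 211.7209884944548, 'extrinsics': array([[-9.83381589e-03, -9.93839985e-01,  1.10387409e-01,
         4.32567485e-01],
       [-9.99951647e-01,  9.77082018e-03, -1.11161782e-03,
         1.30235747e-01],
       [ 2.61947073e-05, -1.10393003e-01, -9.93888014e-01,
         1.22190367e+00],
       [ 0.00000000e+00,  0.00000000e+00,  0.00000000e+00,
         1.00000000e+00]])}
scene {'fx': 397.0045156849771, 'fy': 397.0045156849771, 'cx': 274.74978884463457, 'cy': 205.63711530408955, 'extrinsics': array([[ 0.04594083,  0.71986017, -0.69259712,  1.23643151],
       [ 0.99890532, -0.02699062,  0.03820557,  0.10535965],
       [ 0.00880905, -0.69359414, -0.72031213,  0.78589513],
       [ 0.        ,  0.        ,  0.        ,  1.        ]])}
{'time_s': 0.1, 'joint_positions': array([-1.51033615e+00,  3.81140477e-01,  1.29815014e+00, -3.02780542e-05,
        1.46360165e+00, -2.15286763e-01]), 'joint_velocities': array([ 2.28904806e-03, -3.01219969e-03, -3.22775402e-03,  2.24756358e-04,
       -9.11589943e-05, -2.12836323e-04]), 'joint_torque': array([ 3.52261879e-03, -4.49215293e+01, -2.31655866e+01, -2.03866357e-04,
        3.67319924e-03, -8.00607324e-06]), 'position': array([ 0.14972732, -0.52895931,  0.2307789 ]), 'ee_rot': array([-3.11049407e+00, -4.31597981e-01, -1.10687848e-04]), 'contact_force': array([-0.22484175, -0.24569056, -0.43355555]), 'wrist_torque': array([-0.03741816, -0.0383734 ,  0.00874105]), 'gripper_force': 0.0, 'grip_width': 0.08572032497577958} 0.0187
```

View pics/top0.png

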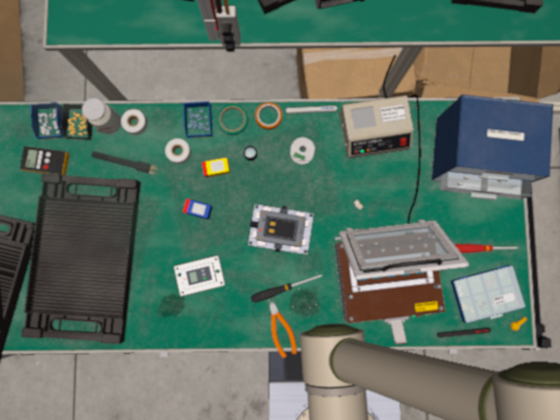

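View pics/scene0.png

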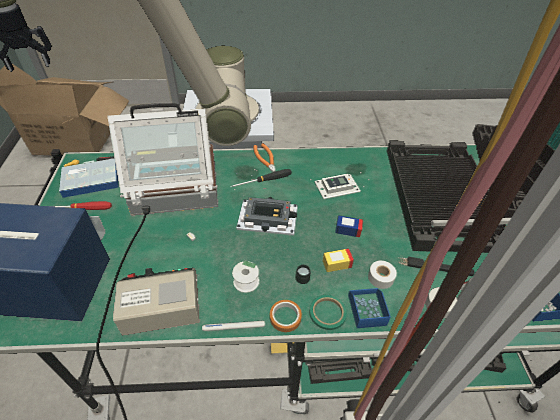

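The top view shows the housing at about (280,228), the blue pack with its red end at (197,209), the cover at (199,275), and the screwdriver at (287,288). The loupe is at (250,153) and the spool at (302,151). For the pack, the candidates are blue/red at (197,209) and yellow at (215,167), which is the look-alike, so I choose the blue one. For the cover, the only candidate is (199,275). I'll check these in a close crop.

Run:
```python
from h import *
f=cv2.imread("pics/top0.png")
cv2.imwrite("pics/c1.png",cv2.resize(f[188:308,168:328],None,fx=5,fy=5,interpolation=cv2.INTER_CUBIC))
```

```text
(no output)
```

View pics/c1.png

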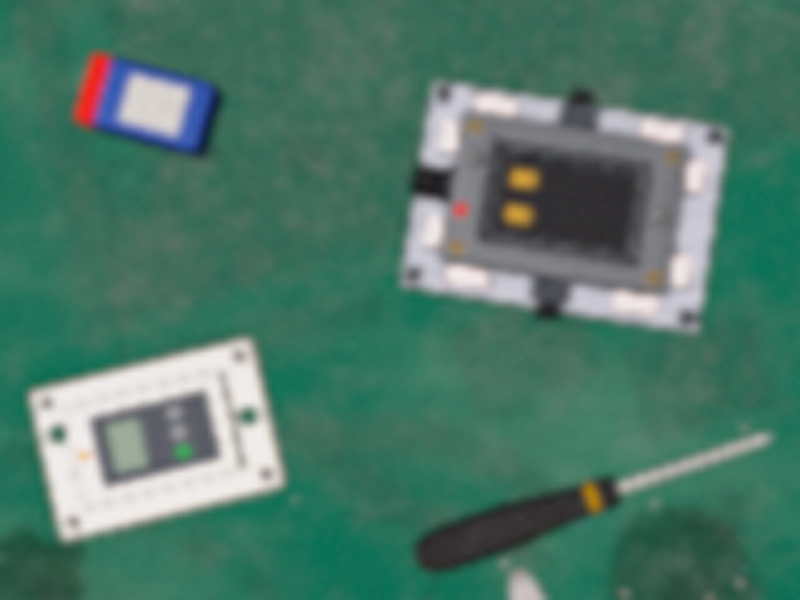

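The crop confirms the choices. The pack's red end points left (crop 88,90), the gland is on the left (430,182) with the red dot at (460,210), and the cover's lamp is on the left (82,456). The cover holes are at (58,433) and (248,415). Next I'll fit the poses to the corner pixels and overlay the result in both views.

```bash
cat >> h.py <<'E'
from scipy.optimize import least_squares
def box(w,l,z,y0=0): return np.array([[w/2,l/2,z],[w/2,-l/2,z],[-w/2,-l/2,z],[-w/2,l/2,z]])
def place(p,pts):
    c,s=np.cos(p[2]),np.sin(p[2]);pts=np.asarray(pts)
    return np.c_[p[0]+c*pts[:,0]-s*pts[:,1],p[1]+s*pts[:,0]+c*pts[:,1],pts[:,2]]
def fit(pts,obs,cam="top",x0=(.5,.2,0)):
    f=lambda p:(np.array([w2px(cam,q) for q in place(p,pts)])-obs).ravel()
    r=least_squares(f,x0);return r.x,np.round(r.fun.reshape(-1,2),2)
def draw(img,cam,p,pts,off,k,col):
    q=np.array([w2px(cam,a) for a in place(p,pts)]);q=((q-off+.5)*k-.5)
    cv2.polylines(img,[np.round(q).astype(int)],True,col,1)
E
python3 - <<'E'
from h import *
cr=lambda l:np.array([168,188])+(np.array(l)+.5)/5-.5
MM=1e-3
# order: (+x,+y),(+x,-y),(-x,-y),(-x,+y): y=left,x=up
H,e=fit(box(.104,.150,.010),cr([(435,82),(730,128),(700,330),(402,288)]));print("H",H,e.tolist())
P,e=fit(box(.036,.064,.034),cr([(98,53),(218,82),(205,153),(78,122)]));print("P",P,e.tolist())
C,e=fit(np.r_[box(.076,.114,.006),[[.014,.047,.006],[0,-.047,.006]]],cr([(28,390),(250,338),(287,487),(62,543),(58,433),(248,415)]));print("C",C,e.tolist())
np.savez("poses",H=H,P=P,C=C)
out=[]
for cam,off,sz in(("top",(168,188),(160,120)),("scene",(230,165),(140,90))):
    f=cv2.imread(f"pics/{cam}0.png");k=5 if cam=="top" else 5
    c=cv2.resize(f[off[1]:off[1]+sz[1],off[0]:off[0]+sz[0]],None,fx=k,fy=k,interpolation=cv2.INTER_CUBIC)
    o=np.array(off)
    for p,b,col in((H,box(.104,.15,.01),(0,255,255)),(H,box(.076,.114,.036),(0,255,0)),(H,box(.042,.071,.036),(255,255,0)),(P,box(.036,.064,.034),(0,255,0)),(P,box(.036,.064,0),(0,255,255)),(C,box(.076,.114,.006),(0,0,255)),(C,box(.05,.08,.022),(255,0,255))):
        draw(c,cam,p,b,o,k,col)
    for p,l in((H,[[.014,.047,.048],[0,-.047,.048]]),(C,[[.014,.047,.006],[0,-.047,.006]])):
        for a in place(p,l):
            q=((np.array(w2px(cam,a))-o+.5)*k-.5);cv2.circle(c,tuple(np.round(q).astype(int)),5,(0,0,255),1)
    cv2.imwrite(f"pics/ov_{cam}.png",c)
E
```

```text
H [ 0.52377973  0.12690768 -0.15919284] [[0.0, 0.15], [-0.15, -0.25], [-0.03, 0.33], [0.17, -0.23]]
P [ 0.57554347  0.33250895 -0.24239007] [[-0.36, -0.09], [0.69, 0.01], [-0.3, -0.09], [-0.03, 0.16]]
C [0.4101506  0.33233755 0.23095371] [[0.09, 0.33], [0.19, -0.2], [-0.34, -0.2], [-0.13, -0.32], [0.08, 0.18], [0.11, 0.21]]
```

View pics/ov_top.png

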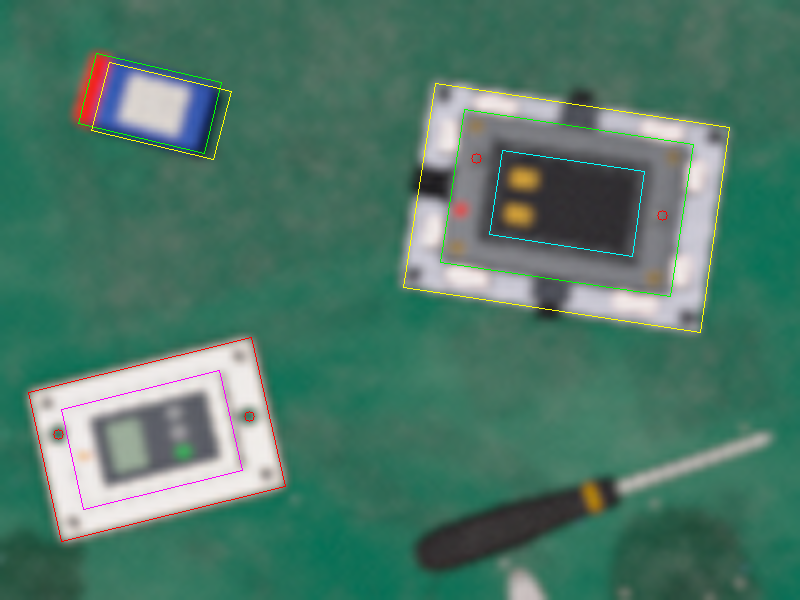

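View pics/ov_scene.png

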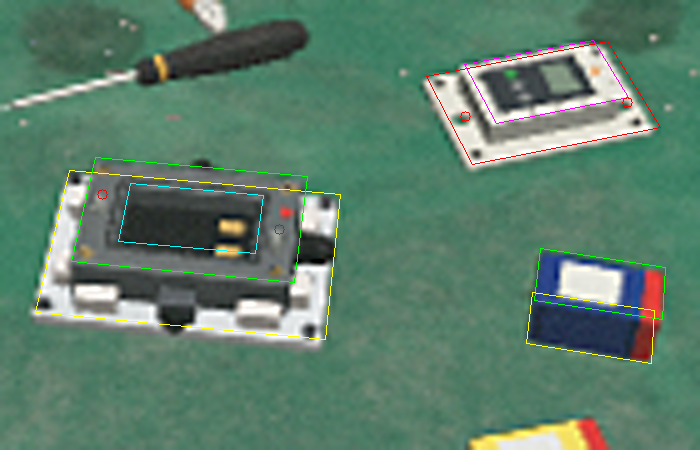

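The fits are within 0.3 px of the corners (0.7 px worst, on the pack), and the overlays agree in both views. Yaws are −9.1° for the housing, −13.9° for the pack and +13.2° for the cover. Next I'll work out the move to above the pack.

```bash
cat >> h.py <<'E'
D=np.load("poses.npz") if __import__("os").path.exists("poses.npz") else None
def go(p,yaw):
    "shift (mm) and turn (deg) in tool axes to TCP p, tool down, tool y along yaw"
    s=arm.read_state();R0=R.from_rotvec(s["ee_rot"])
    y=np.array([np.cos(yaw),np.sin(yaw),0]);z=np.array([0,0,-1.]);x=np.cross(y,z)
    Rt=R.from_matrix(np.c_[x,y,z])
    print("d mm",np.round(R0.inv().apply(np.array(p)-s["position"])*1e3,1),"turn",np.round((R0.inv()*Rt).as_rotvec(degrees=True),2),"F",np.round(s["contact_force"],1),"w",round(s["grip_width"],4),"pos",np.round(s["position"],4),"t",round(s["time_s"],1))
E
python3 - <<'E'
from h import *
P=D["P"];go([*P[:2],.42],P[2]);go([*P[:2],.014],P[2])
E
```

```text
d mm [ 644.3 -713.2 -188.2] turn [-6.000e-02 -5.000e-02 -6.031e+01] F [-0.2 -0.2 -0.4] w 0.0857 pos [ 0.1497 -0.529   0.2308] t 0.1
d mm [ 644.2 -712.7  217.8] turn [-6.000e-02 -5.000e-02 -6.031e+01] F [-0.2 -0.2 -0.4] w 0.0857 pos [ 0.1497 -0.529   0.2308] t 0.1
```

Request:
send_rows:
  motion:
    - [[0,0,-0.05,0,0,0,0.06],[0,0,-0.1,0,0,0,0.06],[0,0,-0.15,0,0,0,0.06],[0,0,-0.19,0,0,0,0.06],[0,0,-0.19,0,0,0,0.06]]

```text
time_s: 0.6
position: [0.1499, -0.5296, 0.4267]
ee_rot: [3.102, 0.431, -0.001]
contact_force: [1.1, -0.1, -1.0]
grip_width: 0.0601
gripper_force: 0.0
```

Request:
send_rows:
  motion:
    - [[0.032,-0.036,0,0,0,0,0.06],[0.064,-0.072,0,0,0,0,0.06],[0.096,-0.107,0,0,0,0,0.06],[0.128,-0.143,0,0,0,0,0.06],[0.16,-0.178,0,0,0,0,0.06],[0.192,-0.214,0,0,0,0,0.06],[0.224,-0.25,0,0,0,0,0.06],[0.257,-0.285,0,0,0,0,0.06],[0.29,-0.321,0,0,0,0,0.06],[0.322,-0.357,0,0,0,0,0.06]]

```text
time_s: 1.6
position: [0.3626, -0.096, 0.4208]
ee_rot: [-3.111, -0.431, 0.001]
contact_force: [0.7, -1.4, 0.1]
grip_width: 0.06
gripper_force: 0.0
```

Request:
send_rows:
  motion:
    - [[0.032,-0.036,0,0,0,-6,0.06],[0.064,-0.072,0,0,0,-12,0.06],[0.096,-0.107,0,0,0,-18,0.06],[0.128,-0.143,0,0,0,-24,0.06],[0.16,-0.178,0,0,0,-30,0.06],[0.192,-0.214,0,0,0,-36,0.06],[0.224,-0.25,0,0,0,-42,0.06],[0.257,-0.285,0,0,0,-48,0.06],[0.29,-0.321,0,0,0,-54,0.06],[0.32,-0.356,0,0,0,-60,0.06]]

```text
time_s: 2.6
position: [0.5738, 0.3337, 0.4201]
ee_rot: [-2.474, -1.935, 0.003]
contact_force: [0.1, 0.1, 0.3]
grip_width: 0.0603
gripper_force: 0.0
```

Run:
```python
from h import *
P=D["P"];go([*P[:2],.06],P[2]);print(arm.read_state()["joint_positions"])
```

```text
d mm [-3.000e-01  2.500e+00  3.601e+02] turn [-0.08  0.06 -0.05] F [0.1 0.1 0.3] w 0.0603 pos [0.5738 0.3337 0.4201] t 2.6
[ 3.48768959e-01  6.00025892e-01  3.96115291e-01 -2.88761257e-05
  2.14724263e+00  5.92049006e-01]
```

Request:
send_rows:
  motion:
    - [[0,0.0025,0.05,0,0,0,0.06],[0,0.0025,0.1,0,0,0,0.06],[0,0.0025,0.15,0,0,0,0.06],[0,0.0025,0.2,0,0,0,0.06],[0,0.0025,0.25,0,0,0,0.06],[0,0.0025,0.3,0,0,0,0.06],[0,0.0025,0.33,0,0,0,0.06],[0,0.0025,0.36,0,0,0,0.06],[0,0.0025,0.36,0,0,0,0.06]]

```text
time_s: 3.5
position: [0.5732, 0.3301, 0.0563]
ee_rot: [-2.477, -1.928, 0.015]
contact_force: [0.4, -0.3, -0.3]
grip_width: 0.06
gripper_force: 0.0
```

Run:
```python
from h import *
P=D["P"];go([*P[:2],.014],P[2])
a=arm.grab_frame("scene");b=arm.grab_frame("top")
u,v=map(int,w2px("scene",[*P[:2],.05]));i=cv2.resize(a[v-40:v+40,u-40:u+40],(400,400),interpolation=cv2.INTER_CUBIC)
u,v=map(int,w2px("top",[*P[:2],.05]));j=cv2.resize(b[v-40:v+40,u-40:u+40],(400,400),interpolation=cv2.INTER_CUBIC)
cv2.imwrite("pics/p1.png",np.hstack([i,j]))
```

```text
d mm [ 3.1  2.  42.3] turn [-0.46  0.31 -0.32] F [ 0.4 -0.3 -0.3] w 0.06 pos [0.5732 0.3301 0.0563] t 3.5
```

View pics/p1.png

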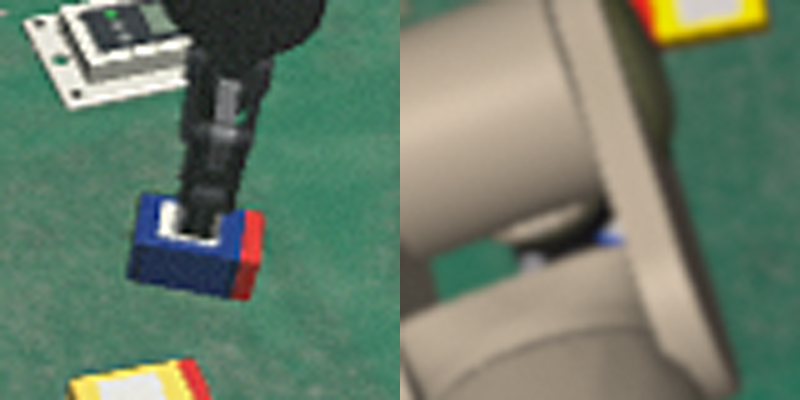

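The scene crop shows the finger above the pack's label, roughly centred (200,215). The top view is hidden by the arm. I'll descend and grip.

Request:
send_rows:
  motion:
    - [[0.001,0,0.01,0,0,0,0.06],[0.002,0.001,0.02,0,0,0,0.06],[0.002,0.001,0.03,0,0,0,0.06],[0.002,0.001,0.04,0,0,0,0.06],[0.002,0.001,0.042,0,0,0,0.06],[0.002,0.001,0.042,0,0,0,0.06]]

```text
time_s: 4.2
position: [0.5771, 0.3327, 0.0188]
ee_rot: [-2.479, -1.93, 0.001]
contact_force: [0.1, 0.2, 1.0]
grip_width: 0.0596
gripper_force: 0.0
```

Run:
```python
from h import *
P=D["P"];go([*P[:2],.014],P[2])
```

```text
d mm [-0.6 -1.4  4.8] turn [-0.04  0.03 -0.31] F [0.1 0.2 1. ] w 0.0596 pos [0.5771 0.3327 0.0188] t 4.2
```

Request:
send_rows:
  motion:
    - [[-0.0005,-0.0015,0.005,0,0,-0.3,0.06],[-0.0005,-0.0015,0.005,0,0,-0.3,0.06],[-0.0005,-0.0015,0.005,0,0,-0.3,0.03],[-0.0005,-0.0015,0.005,0,0,-0.3,0.03],[-0.0005,-0.0015,0.005,0,0,-0.3,0.03],[-0.0005,-0.0015,0.005,0,0,-0.3,0.03],[-0.0005,-0.0015,0.005,0,0,-0.3,0.03],[-0.0005,-0.0015,0.005,0,0,-0.3,0.03]]
  grip_force: 30

```text
time_s: 5.0
position: [0.5759, 0.3327, 0.0148]
ee_rot: [2.474, 1.936, 0.001]
contact_force: [-0.2, 0.3, 4.4]
grip_width: 0.0355
gripper_force: 30.8
```

Request:
send_rows:
  motion:
    - [[0,0,-0.02,0,0,0,0.03],[0,0,-0.05,0,0,0,0.03],[0,0,-0.08,0,0,0,0.03],[0,0,-0.11,0,0,0,0.03],[0,0,-0.11,0,0,0,0.03]]

```text
time_s: 5.5
position: [0.577, 0.3332, 0.1282]
ee_rot: [2.472, 1.935, 0.01]
contact_force: [1.1, 0.2, -1.2]
grip_width: 0.0355
gripper_force: 30.2
```

Run:
```python
from h import *
H=D["H"];go([*H[:2],.12],H[2])
```

```text
d mm [-213.1   -2.2    7.4] turn [ 0.33 -0.2  -4.77] F [ 1.1  0.2 -1.2] w 0.0355 pos [0.577  0.3332 0.1282] t 5.5
```

Request:
send_rows:
  motion:
    - [[-0.035,0,0,0,0,-1,0.03],[-0.075,-0.001,0,0,0,-2,0.03],[-0.115,-0.001,0,0,0,-3,0.03],[-0.155,-0.001,0,0,0,-4,0.03],[-0.185,-0.002,0,0,0,-4.6,0.03],[-0.205,-0.002,0,0,0,-4.6,0.03],[-0.213,-0.002,0.003,0,0,-4.6,0.03],[-0.213,-0.002,0.005,0,0,-4.6,0.03],[-0.213,-0.002,0.005,0,0,-4.6,0.03],[-0.213,-0.002,0.005,0,0,-4.6,0.03]]

```text
time_s: 6.5
position: [0.5226, 0.1273, 0.1189]
ee_rot: [-2.393, -2.035, 0.0]
contact_force: [-0.2, 0.7, -1.0]
grip_width: 0.0355
gripper_force: 30.2
```

Run:
```python
from h import *
H=D["H"];go([*H[:2],.055],H[2])
```

```text
d mm [-0.2  1.2 63.9] turn [-0.03 -0.01 -0.11] F [-0.2  0.7 -1. ] w 0.0355 pos [0.5226 0.1273 0.1189] t 6.5
```

Request:
send_rows:
  motion:
    - [[0,0.001,0.02,0,0,0,0.03],[0,0.001,0.04,0,0,0,0.03],[0,0.001,0.055,0,0,0,0.03],[0,0.001,0.063,0,0,0,0.03],[0,0.001,0.063,0,0,0,0.03],[0,0.001,0.063,0,0,0,0.03]]

```text
time_s: 7.1
position: [0.5239, 0.1265, 0.0568]
ee_rot: [2.393, 2.034, 0.001]
contact_force: [-1.2, -0.5, -1.1]
grip_width: 0.0356
gripper_force: 30.2
```

Run:
```python
from h import *
H=D["H"];go([*H[:2],.039],H[2])
def crop(cam,z,r=50,n=400):
    a=arm.grab_frame(cam);u,v=map(int,w2px(cam,[*H[:2],z]));c=cv2.resize(a[v-r:v+r,u-r:u+r],(n,n),interpolation=cv2.INTER_CUBIC);o=np.array([u-r,v-r])
    draw(c,cam,H,box(.042,.071,.036),o,n/2/r,(255,255,0));draw(c,cam,H,box(.036,.064,.040),o,n/2/r,(0,255,0));return c
cv2.imwrite("pics/p2.png",np.hstack([crop("scene",.05),crop("top",.05)]))
```

```text
d mm [ 0.4 -0.2 17.8] turn [ 0.05 -0.01 -0.15] F [-1.2 -0.5 -1.1] w 0.0356 pos [0.5239 0.1265 0.0568] t 7.1
```

View pics/p2.png

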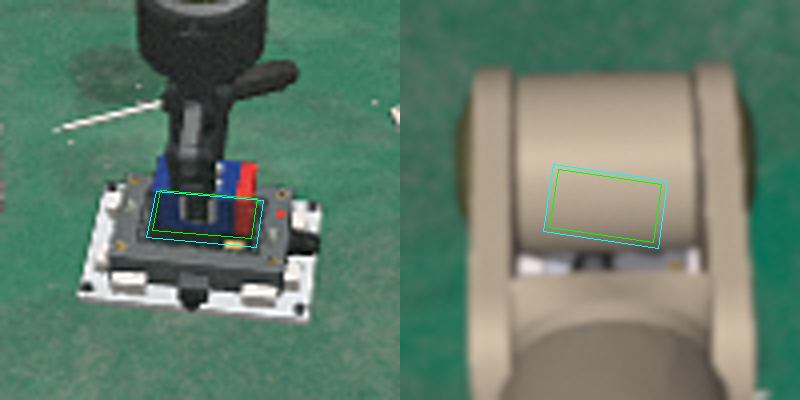

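In the scene crop, the pack's lower edge (150,230)–(248,238) lies on the predicted outline inside the bay. I'll lower it.

Request:
send_rows:
  motion:
    - [[0,0,0.004,0,0,0,0.03],[0,0,0.008,0,0,0,0.03],[0,0,0.012,0,0,0,0.03],[0,0,0.016,0,0,0,0.03],[0,0,0.017,0,0,0,0.03],[0,0,0.017,0,0,0,0.03]]

```text
time_s: 7.8
position: [0.5235, 0.1262, 0.0391]
ee_rot: [-2.394, -2.034, 0.0]
contact_force: [0.3, -0.1, -1.0]
grip_width: 0.0354
gripper_force: 30.2
```

Run:
```python
from h import *
H=D["H"];go([*H[:2],.039],H[2])
```

```text
d mm [0.8 0.2 0.1] turn [-0.02  0.   -0.18] F [ 0.3 -0.1 -1. ] w 0.0354 pos [0.5235 0.1262 0.0391] t 7.8
```

Request:
send_rows:
  motion:
    - [[0,0,0,0,0,0,0.06],[0,0,0,0,0,0,0.06],[0,0,0,0,0,0,0.06],[0,0,0,0,0,0,0.06],[0,0,-0.01,0,0,0,0.06],[0,0,-0.03,0,0,0,0.06],[0,0,-0.06,0,0,0,0.06],[0,0,-0.1,0,0,0,0.06],[0,0,-0.11,0,0,0,0.06],[0,0,-0.11,0,0,0,0.06]]

```text
time_s: 8.8
position: [0.5242, 0.1262, 0.1513]
ee_rot: [2.392, 2.032, 0.005]
contact_force: [-0.3, 0.2, -0.7]
grip_width: 0.0601
gripper_force: 0.0
```

Run:
```python
from h import *
C=D["C"];go([*C[:2],.12],C[2])
```

```text
d mm [ 185.  -145.9   30.8] turn [ 2.300e-01  1.000e-02 -2.253e+01] F [-0.3  0.2 -0.7] w 0.0601 pos [0.5242 0.1262 0.1513] t 8.8
```

Request:
send_rows:
  motion:
    - [[0.03,-0.024,0,0,0,-4,0.07],[0.06,-0.048,0,0,0,-8,0.07],[0.09,-0.072,0,0,0,-12,0.07],[0.12,-0.095,0,0,0,-16,0.07],[0.15,-0.118,0,0,0,-20,0.07],[0.175,-0.138,0.02,0,0,-22.5,0.07],[0.185,-0.146,0.03,0,0,-22.5,0.07],[0.185,-0.146,0.03,0,0,-22.5,0.07],[0.185,-0.146,0.03,0,0,-22.5,0.07]]

```text
time_s: 9.7
position: [0.4098, 0.3316, 0.119]
ee_rot: [-1.952, -2.461, 0.002]
contact_force: [0.3, 0.6, 0.1]
grip_width: 0.0701
gripper_force: 0.0
```

Run:
```python
from h import *
C=D["C"];H=D["H"];P=D["P"];go([*C[:2],.035],C[2])
a=arm.grab_frame("top");o=np.array([230,178]);c=cv2.resize(a[178:278,230:330],(500,500),interpolation=cv2.INTER_CUBIC)
draw(c,"top",H,box(.036,.064,.058),o,5,(0,255,0));draw(c,"top",H,box(.042,.071,.036),o,5,(255,255,0))
for q in place(H,[[.014,.047,.048],[0,-.047,.048]]):
    cv2.circle(c,tuple(np.round((np.array(w2px("top",q))-o+.5)*5-.5).astype(int)),4,(0,0,255),1)
cv2.imwrite("pics/p3.png",c)
```

```text
d mm [ 0.6  0.6 84. ] turn [-0.05  0.03 -0.09] F [0.3 0.6 0.1] w 0.0701 pos [0.4098 0.3316 0.119 ] t 9.7
```

View pics/p3.png

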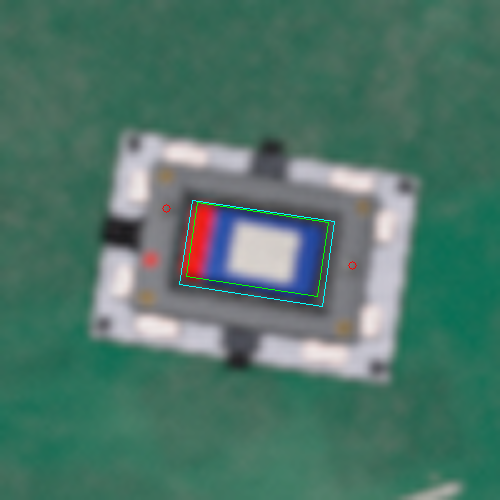

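The pack sits in the bay with its red end on the gland side (crop 200,240), on the predicted outline. Next is the cover.

Request:
send_rows:
  motion:
    - [[0.0005,0.0005,0.03,0,0,0,0.06],[0.0005,0.0005,0.06,0,0,0,0.06],[0.0005,0.0005,0.08,0,0,0,0.06],[0.0005,0.0005,0.095,0,0,0,0.06],[0.0005,0.0005,0.105,0,0,0,0.06],[0.0005,0.0005,0.108,0,0,0,0.06],[0.0005,0.0005,0.108,0,0,0,0.06],[0.0005,0.0005,0.108,0,0,0,0.06]]

```text
time_s: 10.55
position: [0.4103, 0.333, 0.0121]
ee_rot: [1.951, 2.461, 0.002]
contact_force: [1.1, 0.1, 0.7]
grip_width: 0.0603
gripper_force: 0.0
```

Run:
```python
from h import *
C=D["C"];go([*C[:2],.008],C[2])
```

```text
d mm [-0.6 -0.3  4.1] turn [ 0.08 -0.02 -0.05] F [1.1 0.1 0.7] w 0.0603 pos [0.4103 0.333  0.0121] t 10.6
```

Request:
send_rows:
  motion:
    - [[-0.0005,0,0,0,0,0,0.055],[-0.0005,0,0.002,0,0,0,0.055],[-0.0005,0,0.004,0,0,0,0.055],[-0.0005,0,0.004,0,0,0,0.055]]

```text
time_s: 10.95
position: [0.4097, 0.3325, 0.0071]
ee_rot: [-1.951, -2.462, 0.001]
contact_force: [0.6, -0.5, -0.2]
grip_width: 0.0551
gripper_force: 0.0
```

Request:
send_rows:
  motion:
    - [[0,0,0.001,0,0,0,0.055],[0,0,0.002,0,0,0,0.055],[0,0,0.002,0,0,0,0.055]]

```text
time_s: 11.25
position: [0.4098, 0.3324, 0.0052]
ee_rot: [-1.951, -2.462, 0.0]
contact_force: [0.8, 0.4, 0.5]
grip_width: 0.0547
gripper_force: 0.0
```

Request:
send_rows:
  motion:
    - [[0,0,0,0,0,0,0.045],[0,0,0,0,0,0,0.045],[0,0,0,0,0,0,0.045],[0,0,0,0,0,0,0.045],[0,0,0,0,0,0,0.045]]
  grip_force: 60

```text
time_s: 11.75
position: [0.41, 0.3326, 0.0057]
ee_rot: [1.951, 2.462, 0.001]
contact_force: [-0.7, -0.4, 5.1]
grip_width: 0.0482
gripper_force: 62.9
```

Request:
send_rows:
  motion:
    - [[0,0,-0.02,0,0,0,0.045],[0,0,-0.06,0,0,0,0.045],[0,0,-0.1,0,0,0,0.045],[0,0,-0.115,0,0,0,0.045],[0,0,-0.115,0,0,0,0.045],[0,0,-0.115,0,0,0,0.045]]

```text
time_s: 12.35
position: [0.4093, 0.3322, 0.1194]
ee_rot: [-1.951, -2.462, 0.002]
contact_force: [-0.2, -0.2, -2.2]
grip_width: 0.0486
gripper_force: 62.6
```

Run:
```python
from h import *
H=D["H"];go([*H[:2],.12],H[2])
```

```text
d mm [-226.    64.5   -0.7] turn [-0.08  0.03 22.32] F [-0.2 -0.2 -2.2] w 0.0486 pos [0.4093 0.3322 0.1194] t 12.3
```

Request:
send_rows:
  motion:
    - [[-0.03,0.009,0,0,0,3,0.045],[-0.065,0.019,0,0,0,7,0.045],[-0.1,0.029,0,0,0,11,0.045],[-0.135,0.039,0,0,0,15,0.045],[-0.17,0.049,0,0,0,19,0.045],[-0.2,0.058,0,0,0,22,0.045],[-0.22,0.063,0,0,0,22.3,0.045],[-0.226,0.0645,0,0,0,22.3,0.045],[-0.226,0.0645,0,0,0,22.3,0.045],[-0.226,0.0645,0,0,0,22.3,0.045]]

```text
time_s: 13.35
position: [0.5234, 0.128, 0.1196]
ee_rot: [-2.389, -2.038, 0.002]
contact_force: [0.3, -0.4, -1.9]
grip_width: 0.0482
gripper_force: 62.6
```

Run:
```python
from h import *
H=D["H"];go([*H[:2],.075],H[2])
```

```text
d mm [-1.   0.6 44.6] turn [-0.1   0.    0.07] F [ 0.3 -0.4 -1.9] w 0.0482 pos [0.5234 0.128  0.1196] t 13.3
```

Request:
send_rows:
  motion:
    - [[-0.0005,0.0005,0.02,0,0,0,0.045],[-0.001,0.0005,0.035,0,0,0,0.045],[-0.001,0.0005,0.045,0,0,0,0.045],[-0.001,0.0005,0.051,0,0,0,0.045],[-0.001,0.0005,0.051,0,0,0,0.045],[-0.001,0.0005,0.051,0,0,0,0.045],[-0.001,0.0005,0.051,0,0,0,0.045]]

```text
time_s: 14.05
position: [0.5249, 0.1262, 0.0699]
ee_rot: [2.39, 2.038, 0.002]
contact_force: [0.1, 0.1, -1.7]
grip_width: 0.0484
gripper_force: 62.6
```

Run:
```python
from h import *
H=D["H"];go([*H[:2],.055],H[2]);zb=arm.read_state()["position"][2]-.0055
a=arm.grab_frame("scene");o=np.array([225,170]);c=cv2.resize(a[170:250,225:331],None,fx=7,fy=7,interpolation=cv2.INTER_CUBIC)
c0=c.copy()
draw(c,"scene",H,box(.076,.114,zb),o,7,(0,0,255));draw(c,"scene",H,box(.05,.08,zb+.022),o,7,(255,0,255));draw(c,"scene",H,box(.104,.15,.01),o,7,(0,255,255))
for q in place(H,[[.014,.047,zb+.006],[0,-.047,zb+.006]]):
    cv2.circle(c,tuple(np.round((np.array(w2px("scene",q))-o+.5)*7-.5).astype(int)),5,(0,0,255),1)
cv2.imwrite("pics/p4.png",c)
```

```text
d mm [ 0.5 -1.2 14.9] turn [ 0.07 -0.01  0.03] F [ 0.1  0.1 -1.7] w 0.0484 pos [0.5249 0.1262 0.0699] t 14.1
```

View pics/p4.png

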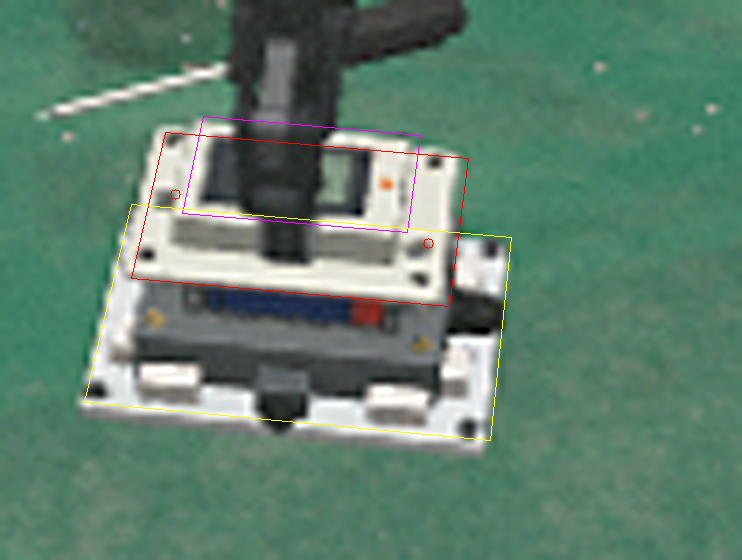

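The scene crop shows the cover above the housing with its lamp at the gland end (385,185). The drawn outline was at the underside. The holes seem to lie about 3–4 mm to the left at (163,198) and (417,248), so I'll measure the shift along the length with an edge fit, calibrated on the first image.

```bash
cat >> h.py <<'E'
def edgefit(img,cam,p0,segs,ch=2,r=4.,it=6):
    "segs: list of (a,b) 3D points in object frame; fits x,y,yaw to strongest edges of channel"
    g=cv2.GaussianBlur(img[:,:,ch].astype(np.float32),(0,0),.7);p=np.array(p0,float)
    t=np.linspace(-r,r,int(r*16)+1)
    pts=np.concatenate([np.linspace(a,b,42)[3:-3] for a,b in segs]);eid=np.repeat(range(len(segs)),36)
    dr=np.repeat([np.array(b)-a for a,b in segs],36,0)
    pr=lambda p,q:np.array([w2px(cam,a) for a in place(p,q)])
    for k in range(it):
        q=pr(p,pts);n=pr(p,pts+dr*.01)-q;n=np.c_[-n[:,1],n[:,0]];n/=np.linalg.norm(n,axis=1)[:,None]
        S=q[:,None]+n[:,None]*t[:,None];v=cv2.remap(g,S[...,0].astype(np.float32),S[...,1].astype(np.float32),cv2.INTER_CUBIC)
        gr=np.abs(np.gradient(v,axis=1))*np.exp(-(t/r)**2);d=t[gr.argmax(1)];w=gr.max(1);ok=w>.3*np.median(w)
        tgt=(q+n*d[:,None])
        f=lambda pp:(((pr(pp,pts)-tgt)*n).sum(1)[ok])
        p=least_squares(f,p,loss="soft_l1",f_scale=.3).x;t_=f(p)
    return p,[round(float(np.median(t_[eid[ok]==i])),2) for i in range(len(segs))]
E
cat > m.py <<'E'
from h import *
H,C=D["H"],D["C"]
def cov(z,front): 
    b=box(.076,.114,z+.006);f=box(.076,.114,z) if front else b
    return [(b[3],b[2]),(b[0],b[3]),(b[1],b[2]),(f[0],f[1])]  # back(-x), +y end, -y end, front(+x)
pl=box(.104,.15,.01);ps=[(pl[i],pl[(i+1)%4]) for i in range(4)]
i0=cv2.imread("pics/scene0.png")
def rel(a,b):
    c,s=np.cos(b[2]),np.sin(b[2]);d=a-b;return np.round([(c*d[0]+s*d[1])*1e3,(-s*d[0]+c*d[1])*1e3,np.degrees(d[2])],2)
for fr in(0,1):
    p,e=edgefit(i0,"scene",C,cov(0,fr));print("C bench scene-top",rel(p,C),e)
p,e=edgefit(i0,"scene",H,ps);print("H plate scene-top",rel(p,H),e)
t0=cv2.imread("pics/top0.png")
p,e=edgefit(t0,"top",C,cov(0,0));print("C top refit",rel(p,C),e)
p,e=edgefit(t0,"top",H,ps);print("H top refit",rel(p,H),e)
E
python3 - <<'E'
from m import *
go([*H[:2],.055],H[2]);a=arm.grab_frame("scene");s=arm.read_state();cv2.imwrite("pics/held.png",a)
zb=s["position"][2]-.0055;T=np.array([*s["position"][:2],H[2]]);print("tcp-H",rel(T,H),zb)
for fr in(0,1):
    p,e=edgefit(a,"scene",H,cov(zb,fr));print("held - H",rel(p,H),e)
E
```

```text
Traceback (most recent call last):
  File "m.py", line 11, in <module>
    p,e=edgefit(i0,"scene",C,cov(0,fr));print("C bench scene-top",rel(p,C),e)
        ~~~~~~~^^^^^^^^^^^^^^^^^^^^^^^^
  File "h.py", line 42, in edgefit
    p=least_squares(f,p,loss="soft_l1",f_scale=.3).x;t_=f(p)
      ~~~~~~~~~~~~~^^^^^^^^^^^^^^^^^^^^^^^^^^^^^^^
  File "h.py", line 41, in <lambda>
    f=lambda pp:(((pr(pp,pts)-tgt)*n).sum(1)[ok])
                   ~~^^^^^^^^
  File "h.py", line 35, in <lambda>
    pr=lambda p,q:np.array([w2px(cam,a) for a in place(p,q)])
                            ~~~~^^^^^^^
  File "h.py", line 9, in w2px
    c=arm.camera_info(cam);T=np.array(c["extrinsics"])
ValueError: time passes only in moves, steps and waits
```

```bash
sed -i 's/^def px2w/CI={n:arm.camera_info(n) for n in("scene","top")}\ndef px2w/; s/c=arm.camera_info(cam);/c=CI[cam];/' h.py
python3 - <<'E'
from m import *
go([*H[:2],.055],H[2]);a=arm.grab_frame("scene");s=arm.read_state();cv2.imwrite("pics/held.png",a)
zb=s["position"][2]-.0055;T=np.array([*s["position"][:2],H[2]]);print("tcp-H",rel(T,H),zb)
for fr in(0,1):
    p,e=edgefit(a,"scene",H,cov(zb,fr));print("held - H",rel(p,H),e)
E
```

```text
C bench scene-top [ 2.33 -4.02 -0.01] [-0.84, 0.04, -0.02, 0.21]
C bench scene-top [-2.11 -3.96  0.43] [-0.04, -0.01, -0.02, 0.02]
H plate scene-top [ 4.06 -1.21 -0.53] [-0.06, -0.08, -1.38, -0.18]
C top refit [ 0.42  0.19 -0.15] [-0.25, -0.24, 0.26, 0.22]
H top refit [ 0.06  0.82 -0.57] [0.16, 0.26, 0.15, 0.36]
d mm [ 0.6 -1.2 14.9] turn [ 0.06 -0.01  0.02] F [ 0.9  0.2 -1.2] w 0.0486 pos [0.5248 0.1262 0.0699] t 14.1
tcp-H [ 1.14 -0.58  0.  ] 0.06431484985597577
held - H [ 3.78 -3.48 -0.69] [-0.77, -0.02, -0.01, 0.11]
held - H [-0.98 -3.33 -0.65] [0.15, 0.03, -0.05, -0.11]
```

```bash
python3 - <<'E' | tail -6
from m import *
a=cv2.imread("pics/held.png")
b=box(.076,.114,.036);s4=[(b[0],b[3]),(b[1],b[2]),(b[0],b[1]),(b[3],b[2])]
for ch in(0,2):
    p,e=edgefit(t0,"top",H,s4,ch=ch,r=3);print("face top0",ch,rel(p,H),e)
    p,e=edgefit(i0,"scene",H,s4,ch=ch,r=3);print("face scene0",ch,rel(p,H),e)
p,e=edgefit(i0,"scene",H,[ps[0],ps[1],ps[3]],r=3);print("plate scene 3 edges",rel(p,H),e)
p,e=edgefit(a,"scene",H,[ps[0],ps[1],ps[3]],r=3);print("plate held 3 edges",rel(p,H),e)
E
```

```text
face top0 0 [-0.66  1.02 -0.73] [0.01, -0.01, 0.15, -0.2]
face scene0 0 [ 4.63 -1.32  0.61] [-0.29, 0.2, -0.15, -0.02]
face top0 2 [-0.61  1.24 -0.41] [-0.06, 0.01, 0.11, -0.14]
face scene0 2 [ 4.02 -1.15  0.12] [-0.21, 0.15, -0.01, -0.12]
plate scene 3 edges [ 3.72 -1.4  -0.51] [-0.01, -0.05, -0.23]
plate held 3 edges [ 3.58 -1.36 -0.9 ] [-0.04, -0.1, -0.16]
```

The housing refits to (−0.4, +1.0) mm and −0.5°. Relative to that, the held cover sits about +1.5 mm in x and −1.8 mm in y. I'll correct this and then lower with force checks.

Request:
send_rows:
  motion:
    - [[0.0018,-0.0016,0,0,0,0.5,0.045],[0.0018,-0.0016,0.005,0,0,0.5,0.045],[0.0018,-0.0016,0.01,0,0,0.5,0.045],[0.0018,-0.0016,0.014,0,0,0.5,0.045],[0.0018,-0.0016,0.014,0,0,0.5,0.045],[0.0018,-0.0016,0.014,0,0,0.5,0.045]]

```text
time_s: 14.75
position: [0.5233, 0.1281, 0.0552]
ee_rot: [-2.399, -2.028, 0.0]
contact_force: [0.1, -0.6, -0.7]
grip_width: 0.0484
gripper_force: 62.6
```

Request:
send_rows:
  motion:
    - [[0,0,0.001,0,0,0,0.045],[0,0,0.002,0,0,0,0.045],[0,0,0.003,0,0,0,0.045],[0,0,0.004,0,0,0,0.045],[0,0,0.004,0,0,0,0.045]]

```text
time_s: 15.25
position: [0.5232, 0.1281, 0.0512]
ee_rot: [-2.399, -2.028, 0.0]
contact_force: [-0.7, 0.7, -1.2]
grip_width: 0.0485
gripper_force: 62.6
```

Request:
send_rows:
  motion:
    - [[0,0,0.001,0,0,0,0.045],[0,0,0.002,0,0,0,0.045],[0,0,0.003,0,0,0,0.045],[0,0,0.003,0,0,0,0.045]]

```text
time_s: 15.65
position: [0.5235, 0.1281, 0.0483]
ee_rot: [2.399, 2.027, 0.001]
contact_force: [1.0, 0.3, -0.1]
grip_width: 0.0482
gripper_force: 62.7
```

Request:
send_rows:
  motion:
    - [[0,0,0.001,0,0,0,0.045],[0,0,0.002,0,0,0,0.045],[0,0,0.002,0,0,0,0.045]]

```text
time_s: 15.95
position: [0.5239, 0.1281, 0.0464]
ee_rot: [2.399, 2.027, 0.002]
contact_force: [2.8, -0.3, -0.3]
grip_width: 0.0482
gripper_force: 62.7
```

The dowels push the cover towards +x (2.8 N), so I'll give way about 0.8 mm and press on.

Request:
send_rows:
  motion:
    - [[0,0.0008,0,0,0,0,0.045],[0,0.0008,0.001,0,0,0,0.045],[0,0.0008,0.002,0,0,0,0.045],[0,0.0008,0.002,0,0,0,0.045]]

```text
time_s: 16.35
position: [0.5241, 0.128, 0.0445]
ee_rot: [2.399, 2.028, 0.0]
contact_force: [0.8, 0.2, 3.0]
grip_width: 0.0482
gripper_force: 63.2
```

Request:
send_rows:
  motion:
    - [[0,0,0.001,0,0,0,0.045],[0,0,0.002,0,0,0,0.045],[0,0,0.002,0,0,0,0.045]]
  grip_force: 90

```text
time_s: 16.65
position: [0.5241, 0.128, 0.0427]
ee_rot: [2.399, 2.028, 0.0]
contact_force: [-0.5, 0.4, 6.6]
grip_width: 0.0479
gripper_force: 93.6
```

Request:
send_rows:
  motion:
    - [[0,0,0.0005,0,0,0,0.045],[0,0,0.001,0,0,0,0.045],[0,0,0.001,0,0,0,0.045]]

```text
time_s: 16.95
position: [0.5241, 0.128, 0.0419]
ee_rot: [2.399, 2.028, 0.001]
contact_force: [-1.5, -0.3, 8.5]
grip_width: 0.0476
gripper_force: 93.8
```

Request:
send_rows:
  motion:
    - [[0,0,0.0005,0,0,0,0.045],[0,0,0.001,0,0,0,0.045],[0,0,0.001,0,0,0,0.045]]

```text
time_s: 17.25
position: [0.5241, 0.128, 0.0418]
ee_rot: [2.399, 2.027, 0.001]
contact_force: [-3.7, -0.8, 18.0]
grip_width: 0.0481
gripper_force: 94.9
```

The force jumped from 8.5 to 18 N with z stopped at 0.0418, which puts the underside on the parting face. I'll let it settle and check with the last picture.

Request:
send_rows:
  motion:
    - [[0,0,0,0,0,0,0.045],[0,0,0,0,0,0,0.045],[0,0,0,0,0,0,0.045],[0,0,0,0,0,0,0.045]]

```text
time_s: 17.65
position: [0.5241, 0.128, 0.0418]
ee_rot: [2.399, 2.027, 0.001]
contact_force: [-4.4, -1.0, 19.8]
grip_width: 0.0479
gripper_force: 94.9
```

Run:
```python
from h import *
a=arm.grab_frame("scene");c=cv2.resize(a[175:250,225:325],None,fx=8,fy=8,interpolation=cv2.INTER_CUBIC);cv2.imwrite("pics/end.png",c)
s=arm.read_state();print({k:np.round(s[k],4) for k in("time_s","position","contact_force","wrist_torque","grip_width","gripper_force")})
```

```text
{'time_s': np.float64(17.7), 'position': array([0.5241, 0.128 , 0.0418]), 'contact_force': array([-3.9808, -0.2619, 19.0354]), 'wrist_torque': array([ 0.0074,  0.8956, -0.1743]), 'grip_width': np.float64(0.0478), 'gripper_force': np.float64(94.8919)}
```

View pics/end.png

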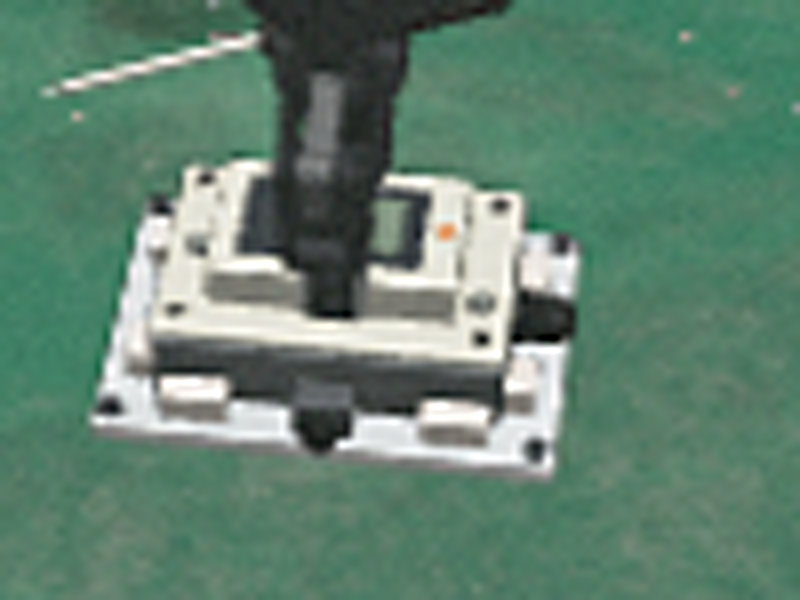

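The cover lies flush on the housing with no gap at the front edge (155,345)–(500,365). The dowels show in both holes at (197,243) and (482,300), and the lamp is at the gland end. It is at rest under a push of about 19 N, so I'll hand in.

```bash
python3 -c "
from plant import arm
print(arm.hand_in())"
```

```text
the job is handed in; nothing more can be done
None
```

The battery pack is in the bay with its red end towards the gland. The cover is on both dowels and held pressed shut with about 19 N. I handed the job in at about 17.7 s; no verdict came back.

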